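# Drop a used pipette tip into the catch tray

## Robot

A 6-joint arm with a two-finger parallel gripper is mounted at the origin on the work surface. World frame = base frame: x ahead of the robot, y to its left, z up, the work surface at z = 0. Lengths are in m, angles in rad, forces in N, time in s.
With the tool pointing down it reaches from about 0.35 to 0.85 m from the base axis. Payload 8.1 kg.
Tool frame: the origin (TCP) lies at the very end of the fingers, on their centre line; the grasp point (between the pads) lies 19 mm behind it; z points along the fingers, y is the line along which they close (so a half turn about z gives the same grasp; the last joint's range is limited). The gripper opens to 85 mm and grips with 20 to 120 N. Pads are 22 mm wide; open, the fingers measure 114 mm over their backs; the gripper's body (76 mm by 85 mm) begins 54 mm behind the grasp point. The pads swing forward as they close: fully open they stand 13 mm farther back than shut.
Start: joints at [1.08, 0.13, 1.488, -0, 1.523, -0.085], TCP at [0.237, 0.551, 0.231] pointing down, gripper open.
Joint ranges: [-2.96, 2.96], [-0.89, 2.26], [0.02, 2.5], [-1.34, 4.48], [0, 2.73], [-2.66, 2.66]. Speed limits (rad/s): [2.39, 2.39, 2.79, 3.14, 3.14, 3.14].

## Interface

Orientations are given as a rotation vector (axis times angle).
In Python, from cell import robot gives the robot as it stands. The module is installed in compiled form; this text tells all that it offers.
- The arm moves only by the tool send_rows, never from a script. Its argument "rows" is a list of rows, each a list of 4 numbers: the shift along the world's x, y, z in mm, then the turn about the world's z in rad. A call has 1 to 10 rows; each row is the pose to reach, as a shift and turn from the pose commanded when the call began; what a row does not reach only later rows make up. A row lasts 1/12 s, in which the tool goes at most 41.7 mm and 7.16 degrees, less where a joint would pass 70% of its speed; a pose out of reach is approached as far as the arm can. A call with a gripper value outside its range is refused whole. "jaw" is the opening, from 0 (shut) to 1 (fully open), set as the call begins (left out, the last holds). The fingers move at their own pace and stop on an object; the grip force is fixed at half the most. Time passes only in rows, so rows that repeat a pose let the fingers close. It gives the time, the measured TCP pose, the force, the opening and the grip force at its end, in the units of the state.
- robot.get_obs(): the state, without advancing time (a new reading comes with each control period).
- robot.grab_frame(name): name is "side" or "top" or "wrist"; returns a dict with "image" (480x640x3 uint8, blue, green, red), "range_z" (480x640 float32, m along the optical axis (not along the pixel's ray), 0 where there is no reading), "fx", "fy", "cx", "cy" (pixels), "xyz" and "attitude" of the camera in the world; the wrist camera has in their place "mount" (4x4, takes a point from camera to tool coordinates, whose origin is the TCP and whose axes are the flange's). Camera axes: x right, y down, z forward; pixel columns grow to the right and rows downward; lengths in m; the calibration is good to about 2 mm. The wrist camera is an equidistant fisheye: a pixel r from the principal point sees the ray r / f radians off the axis. A picture is of the moment at which its call begins: read the wrist's pose just before it.
- robot.sign_off(): hands the job in; it is judged then, once.
The state is a dict: "clock": time; "joint_positions": joint angles; "qvel": joint speeds; "joint_efforts": joint torques, N m; "ee_pos": TCP position; "ee_rot": TCP orientation; "contact_force": force on the tool from outside, world axes, zero at the start; "wrist_torque": the same for the moment, N m; "finger_gap": finger opening in m; "gripper_force": force on a finger pad.
Only numpy, scipy, OpenCV 4.12 (cv2) and the standard library are available. Lean on these libraries where they do the work, as an engineer would, in place of code of your own. Each camera call takes 0.05 s, during which the arm holds its last target. There are 200 camera calls.

## Task

Take the grey catch tray by its handle and slide it along the bench into the pipette stand, between the guides, until it is fully home against the end stop with the cup under the pipette. Then press the plunger gently past its soft first stop right down to the solid second stop, keep it there for a second without forcing it (never more than about 20 N), and let it come all the way up again, so that the used tip ends in the cup. Keep the gripper off the tip and leave the other things on the bench where they are.

Things in the scene. Friction and masses are not known exactly. Their poses are not given: they have to be found in the camera images.
- stand: White stand, fixed to the bench, holding a one-button pipette upright. Origin on the bench under the pipette's vertical axis, z up. +x points to its column (82 mm behind the pipette, 230 mm tall), -x out of its open mouth. Two guide rails run along x on the bench, 16 mm tall, 69 mm apart inside, from x = -90 mm to the end stop (face at x = +35 mm); their ends flare out to x = -128 mm.
- pipette_head (a point): Centre of the flat top of the pipette's grey barrel (32 mm across), 250 mm above the bench on its axis. The plunger's rod comes up out of it with a flat round button, 28 mm across, 9 mm thick, whose top stands 28 to 58 mm above this point at rest, depending on the volume set: see it or feel for it.
- plunger (a joint): Soft travel of the button (pressed straight down), m: 0 at rest, up; 0.010 at the first stop. The spring takes 1 N at first and 3 N at the first stop, and brings the button back up when let go.
- ejector (a joint): Further travel of the button past the first stop, m: 0 until that stop is overcome, 0.006 at the solid second stop. It takes about 9 N to start and 12 N to finish, and springs back. It opens the jaws that hold the tip, which drops out at about 0.004.
- tip_mid (a point): Used steel pipette tip, 52 mm long, 9 mm tapering down to 4 mm, with a 20 mm wide collar on top, hanging in two jaws under the pipette inside a short clear guard tube (31 mm across, open below), its lower end 70 mm above the bench. Point half-way along it; z is its axis.
- tray_handle (a point): Middle of the handle of the loose grey catch tray (200 to 420 g), 31 mm above the bench: an upright plate 10 mm thick (x), 40 mm wide (y), from 6 to 56 mm above the bench. The tray's slab, 170 x 64 x 6 mm, lies flat on the bench; +x runs along it from the handle to the cup, whose axis is 125 mm from here. The handle is 11 mm from the slab's near end.
- cup_floor (a point): Centre of the inner floor of the tray's round cup, 9 mm above the bench; cup 62 mm across outside, 56 mm inside, rim 48 mm above the bench. Same axes as the tray, whose slab ends 34 mm beyond in +x. With the tray home this point is within 1 mm of the pipette's axis.
- medium_bottle: Bystander: closed clear glass bottle, 54 mm across, 105 mm tall, upright beside the stand. Origin: centre of its underside.
- jar: Bystander: closed amber jar, 44 mm across, 55 mm tall, upright on the other side of the stand. Origin: centre of its underside.
- dishes: Bystander: stack of three clear culture dishes, 94 mm across, 45 mm tall. Origin: centre of its underside.
- well_plate: Bystander: flat multi-well plate, 85 x 127 x 16 mm. Origin: centre of its underside.
- tube_rack: Bystander: white rack with capped tubes, 75 x 200 mm, 82 mm tall. Origin: centre of its underside.
- beaker: Bystander: empty glass beaker, 70 mm across, 85 mm tall. Origin: centre of its underside.
- timer: Bystander: flat white timer box, 65 x 75 x 20 mm. Origin: centre of its underside.
Mind the look-alikes: they are no part of the job. Leave any purple or red look-alike of the part that bears tray_handle alone.

How it is judged:
By the outcome, as a careful person would: the job done as asked, in the order asked, and still so for the second after the job is handed in, with the robot touching nothing.
It also fails if it takes over 64 s, if anything falls off the work surface, if the arm or the gripper's body presses on something with over 40 N, if the wrist force passes 120 N, or if a joint passes its speed limit or range.

## Working session

There is one attempt and no reset: what is moved stays moved. The work goes in short steps, Python scripts to look and compute and a tool call to move; the robot and the scene stay as the last step left them, time stands still between calls to the robot, and variables do not carry over. Pictures are saved under pics/ and viewed, at most 10 in all, crops included, and the job is handed in when it is done.

Besides the shell and the picture viewer there is one more tool, called after "Emit:" as name(argument=value, ...), one argument or row to a line, values as JSON. send_rows: Moves the arm, as the interface text tells. Its arguments: {"type":"object","properties":{"rows":{"type":"array","items":{"type":"array","items":{"type":"number"}}},"jaw":{"type":"number"}},"required":["rows"]}

```bash
mkdir -p pics
python3 - <<'E'
from cell import robot
import cv2,numpy as np,pickle
print(robot.get_obs())
F={}
for n in("side","top"):
    f=robot.grab_frame(n);F[n]=f;cv2.imwrite(f"pics/{n}0.png",f["image"])
    print(n,f["fx"],f["fy"],f["cx"],f["cy"],f["xyz"],f["attitude"],(f["range_z"]>0).mean())
pickle.dump(F,open("f0.pkl","wb"))
E
```

```text
{'clock': 0.0, 'joint_positions': array([ 1.07960168e+00,  1.31199968e-01,  1.48928639e+00, -1.33137490e-06,
        1.52305555e+00, -8.53695378e-02]), 'qvel': array([ 8.90578405e-05,  9.59784053e-04, -1.14337497e-03, -3.61851895e-04,
        9.07778976e-04,  1.05754577e-03]), 'joint_efforts': array([-5.98751976e-04, -5.69437373e+01, -5.00522268e+01, -2.54736542e-04,
        1.57691503e-02,  1.27413182e-05]), 'ee_pos': array([0.23655659, 0.55077218, 0.23021739]), 'ee_rot': array([-6.32991317e-01, -3.07659618e+00,  2.93559992e-03]), 'contact_force': array([-1.02748758,  0.33072079, -0.17043166]), 'wrist_torque': array([ 0.01683969, -0.02057449,  0.02250107]), 'gripper_force': 0.0, 'finger_gap': 0.08541808463768111}
side 553.9960378341499 553.9960378341499 322.84904008318955 232.1061236347224 [ 0.38259072 -0.79558034  1.19660243] [-2.44565505  0.25656073 -0.08916191] 0.9960970052083333
top 444.38985951024466 444.38985951024466 319.05631680954804 236.4074315397189 [0.28735971 0.03890658 1.29102274] [-2.04730994  2.15881369 -0.23858065] 0.9960677083333334
```

View pics/top0.png

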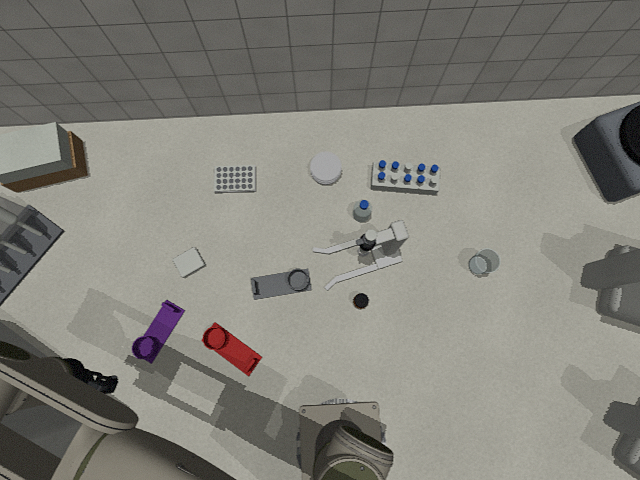

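View pics/side0.png

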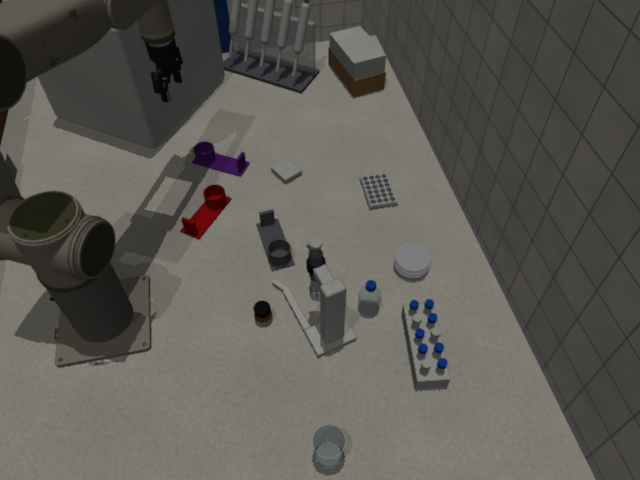

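Top view candidates for the handle: grey at (256,287), purple at (176,307), red at (254,365). The grey one matches the description, with its cup at (299,280). The stand's mouth at (315–330, 250–288) faces the tray. I'll check this in a close crop and measure from depth.

```bash
cat > h.py <<'E'
import numpy as np,cv2
from scipy.spatial.transform import Rotation as R
def cloud(f):
    z=f["range_z"];v,u=np.mgrid[:z.shape[0],:z.shape[1]]
    p=np.stack([(u-f["cx"])/f["fx"]*z,(v-f["cy"])/f["fy"]*z,z],-1)
    return p@R.from_rotvec(f["attitude"]).as_matrix().T+np.array(f["xyz"])
def box(P,x,y,z):
    return (P[...,0]>x[0])&(P[...,0]<x[1])&(P[...,1]>y[0])&(P[...,1]<y[1])&(P[...,2]>z[0])&(P[...,2]<z[1])
E
python3 - <<'E'
from h import *;import pickle
F=pickle.load(open("f0.pkl","rb"))
T=cloud(F["top"]);S=cloud(F["side"])
for n,(u,v) in dict(handle=(256,287),slab=(272,285),cup=(299,280),cupin=(297,280),button=(371,236),colm=(398,230),jar=(361,300),bottle=(363,208),railL=(318,250),railR=(329,285),bench=(290,310),railRfar=(398,261),dish=(325,168)).items(): print(n,T[v,u].round(3))
for n,(u,v) in dict(handle=(267,214),slab=(269,235),cup=(279,250),button=(315,244),col=(329,274)).items(): print('side',n,S[v,u].round(3))
a=F["top"]["image"][190:320,230:430];b=F["side"]["image"][200:360,230:400]
a=cv2.resize(a,(800,520),interpolation=3);cv2.imwrite("pics/c1.png",a)
cv2.imwrite("pics/c2.png",cv2.resize(b,None,fx=3.7,fy=3.7,interpolation=2))
E
```

```text
handle [0.437 0.215 0.033]
slab [0.443 0.172 0.006]
cup [0.453 0.094 0.007]
cupin [0.454 0.1   0.   ]
button [ 0.512 -0.09   0.281]
colm [ 0.535 -0.164  0.229]
jar [ 0.383 -0.078  0.051]
bottle [ 0.635 -0.098  0.094]
railL [0.537 0.034 0.018]
railR [0.433 0.008 0.015]
bench [ 0.369  0.123 -0.003]
railRfar [ 0.492 -0.196  0.016]
dish [0.779 0.    0.044]
side handle [0.438 0.215 0.051]
side slab [ 0.434  0.182 -0.   ]
side cup [0.453 0.117 0.009]
side button [ 0.512 -0.096  0.285]
side col [ 0.535 -0.132  0.221]
```

View pics/c1.png

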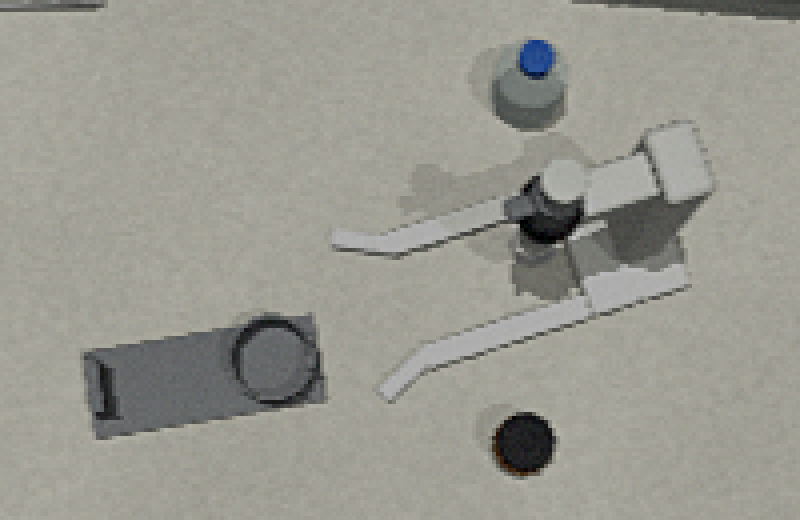

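View pics/c2.png

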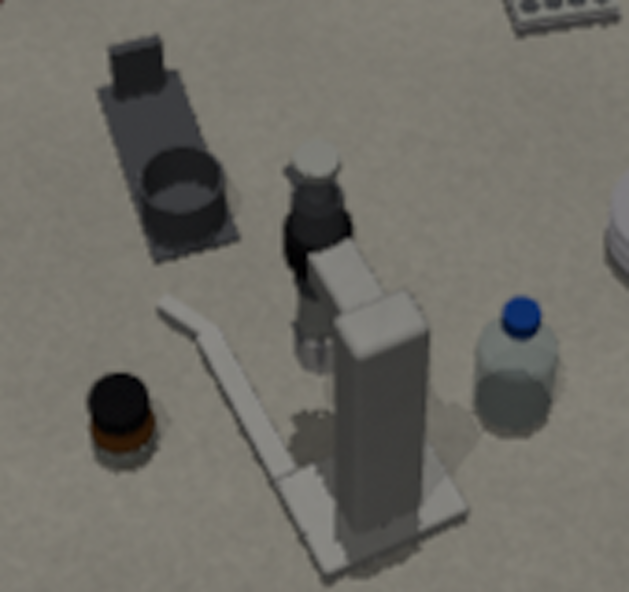

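The crops confirm the grey tray: handle at crop (105,388), cup at (277,360), beside the white stand. The white button disc is at (563,182), and a small hook on the barrel points out of the mouth side. Next I'll do precise fits.

```bash
cat >> h.py <<'E'
def cast(f,uv,z):
    uv=np.atleast_2d(uv).astype(float)
    d=np.stack([(uv[:,0]-f["cx"])/f["fx"],(uv[:,1]-f["cy"])/f["fy"],np.ones(len(uv))],-1)@R.from_rotvec(f["attitude"]).as_matrix().T
    o=np.array(f["xyz"]);return o+d*((z-o[2])/d[:,2])[:,None]
def line(p):
    vx,vy,x,y=cv2.fitLine(p[:,:2].astype(np.float32),cv2.DIST_HUBER,0,.001,.001).ravel();return np.degrees(np.arctan2(vy,vx)),np.array([x,y])
E
python3 - <<'E'
from h import *;import pickle
F=pickle.load(open("f0.pkl","rb"))
for n in("top","side"):
    f=F[n];P=cloud(f);g=f["image"].astype(int);V=g.mean(2)
    bz=P[box(P,(.3,.36),(.0,.2),(-.02,.02))][:,2];print(n,"bench z",np.median(bz))
    # tray slab
    m=box(P,(.38,.52),(.03,.26),(-.02,.06))&(V<115)
    m=cv2.morphologyEx(m.astype(np.uint8),cv2.MORPH_OPEN,np.ones((3,3)))
    k,l,st,_=cv2.connectedComponentsWithStats(m);i=1+st[1:,4].argmax();print(st[i])
    v,u=np.where(l==i)
    c=np.argwhere(l==i)[:,::-1]
    q=cast(f,c,.006)[:,:2]
    r=cv2.minAreaRect((q*1000).astype(np.float32));print("slab",r)
    # handle top / cup rim
    hd=box(P,(.38,.52),(.18,.26),(.035,.07));print("handle top",P[hd].mean(0),P[hd][:,2].max(),hd.sum())
    cr=box(P,(.38,.52),(.03,.15),(.035,.06));print("rim",P[cr].mean(0),cr.sum())
    if cr.sum()>10: print(cv2.minEnclosingCircle((P[cr][:,:2]*1000).astype(np.float32)))
    # rails
    for nm,bx in dict(R=((.42,.5),(-.15,-.03)),Rall=((.4,.5),(-.2,.03)),L=((.5,.56),(-.05,.02))).items():
        w=box(P,*bx,(.010,.022))&(V>120);q=cast(f,np.argwhere(w)[:,::-1],.016);print(nm,w.sum(),*line(q) if len(q)>5 else '')
    ct=box(P,(.48,.6),(-.2,-.1),(.22,.24));q=cast(f,np.argwhere(ct)[:,::-1],.23);print("coltop",cv2.minAreaRect((q[:,:2]*1000).astype(np.float32)),len(q))
    bt=box(P,(.48,.56),(-.13,-.05),(.272,.32));print("btn",P[bt].mean(0),np.percentile(P[bt][:,2],[5,50,95]),bt.sum())
    b2=bt&(V>130);ht=np.median(P[b2][:,2]);q=cast(f,np.argwhere(b2)[:,::-1],ht);print(ht,cv2.minEnclosingCircle((q[:,:2]*1000).astype(np.float32)))
E
```

```text
top bench z -0.0021516642512495743
[ 251  269   60   31 1309]
slab ((447.3461608886719, 147.6263885498047), (68.80013275146484, 168.97132873535156), 6.820473670959473)
handle top [0.43756932 0.21859378 0.05200263] 0.058941504215503704 64
rim [0.45247976 0.09650152 0.04492283] 85
((451.6680908203125, 95.46050262451172), 30.74980926513672)
R 243 -73.44818 [ 0.47158626 -0.09252809]
Rall 418 -73.723175 [ 0.4691772  -0.09103755]
L 121 -76.17264 [ 0.540838   -0.01570625]
coltop ((526.665771484375, -140.5657958984375), (49.73979187011719, 90.74430847167969), 14.743746757507324) 298
btn [ 0.51429861 -0.08983388  0.28300559] [0.2794231  0.2833304  0.28599125] 108
0.2834878745385836 ((515.155517578125, -89.55367279052734), 13.543116569519043)
side bench z -0.0008943097009133094
[ 256  210   40   62 1470]
slab ((441.8658447265625, 160.4796142578125), (80.78987884521484, 212.165771484375), 10.994819641113281)
handle top [0.43476026 0.21603247 0.04844411] 0.05987443305698181 102
rim [0.44915025 0.09513156 0.0434195 ] 183
((449.0901794433594, 95.15662384033203), 33.77315902709961)
R 274 -73.40401 [ 0.47333974 -0.10203757]
Rall 475 -73.11309 [ 0.4713879  -0.09977156]
L 0
coltop ((522.3217163085938, -142.74197387695312), (51.341976165771484, 104.16798400878906), 17.486953735351562) 481
btn [ 0.5126306  -0.09291844  0.28343932] [0.27884381 0.28364173 0.28708742] 129
nan ((0.0, 0.0), 0.0)
  return _methods._mean(a, axis=axis, dtype=dtype,
  ret = ret.dtype.type(ret / rcount)
```

Emit:
send_rows(
  rows=[
    [40, -66, 0, 0.1],
    [80, -132, 0, 0.2],
    [120, -198, 0, 0.3],
    [160, -264, 0, 0.4],
    [201, -331, 0, 0.5],
    [201, -331, 0, 0.524],
    [201, -331, 0, 0.524],
    [201, -331, 0, 0.524],
    [201, -331, 0, 0.524],
    [201, -331, 0, 0.524],
  ],
  jaw=1,
)

```text
clock: 0.93
ee_pos: [0.4398, 0.2157, 0.231]
ee_rot: [-0.18, 3.136, -0.003]
contact_force: [-0.2, -0.5, -1.0]
finger_gap: 0.0854
gripper_force: 0.0
```

Emit:
send_rows(
  rows=[
    [0, 0, -25, 0],
    [0, 0, -50, 0],
    [0, 0, -75, 0],
    [0, 0, -100, 0],
    [0, 0, -100, 0],
    [0, 0, -100, 0],
    [0, 0, -100, 0],
    [0, 0, -100, 0],
  ],
)

```text
clock: 1.6
ee_pos: [0.439, 0.221, 0.1335]
ee_rot: [-0.186, 3.133, 0.002]
contact_force: [0.3, 0.9, -1.1]
finger_gap: 0.0855
gripper_force: 0.0
```

Run:
```python
from cell import robot
from h import *
o=robot.get_obs();print(o["clock"],o["ee_pos"],o["ee_rot"],o["joint_positions"],o["finger_gap"])
f=robot.grab_frame("wrist");cv2.imwrite("pics/w1.png",f["image"]);print(f["fx"],f["cx"],f["cy"],f["mount"])
f=robot.grab_frame("top");cv2.imwrite("pics/t1.png",f["image"])
```

```text
1.6 [0.43904197 0.2209673  0.13348774] [-1.85855707e-01  3.13312033e+00  1.53979045e-03] [ 3.61882286e-01 -9.97374284e-02  1.90232388e+00  5.46255285e-05
  1.33588415e+00 -1.32742718e+00] 0.08554956836004218
371.64829954431775 316.80956948201475 238.95926847165558 [[-4.79544980e-04 -9.62067250e-01 -2.72811979e-01  6.88290233e-02]
 [ 9.99999881e-01 -4.36400202e-04 -2.18826828e-04 -3.63840829e-04]
 [ 9.14709223e-05 -2.72812052e-01  9.62067345e-01 -1.43334747e-01]
 [ 0.00000000e+00  0.00000000e+00  0.00000000e+00  1.00000000e+00]]
```

View pics/w1.png

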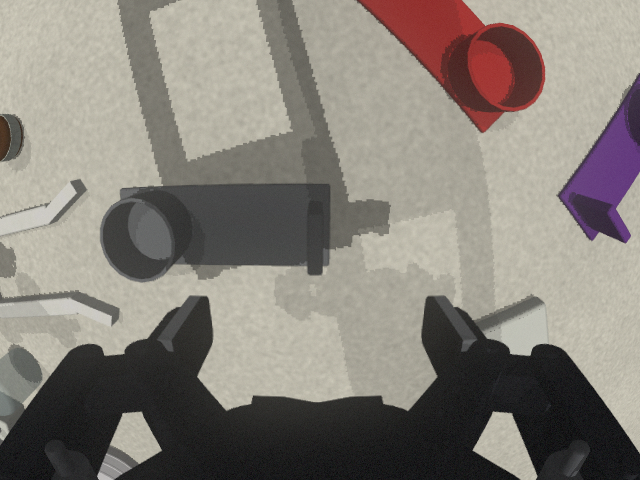

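The wrist view shows the grey handle at about (315,238), midway between the open fingers, with the cup at (145,238). I'll cast its corners to get its position.

```bash
cat >> h.py <<'E'
def wcast(f,o,uv,z):
    uv=np.atleast_2d(uv).astype(float)-[f["cx"],f["cy"]];r=np.hypot(*uv.T);t=r/f["fx"]
    d=np.c_[uv*(np.sin(t)/np.maximum(r,1e-9))[:,None],np.cos(t)]
    Rt=R.from_rotvec(o["ee_rot"]).as_matrix();M=np.array(f["mount"])
    c=Rt@M[:3,3]+o["ee_pos"];d=d@(Rt@M[:3,:3]).T
    return c+d*((z-c[2])/d[:,2])[:,None]
E
python3 - <<'E'
from cell import robot
from h import *
o=robot.get_obs();f=robot.grab_frame("wrist")
print("yaw tooly",R.from_rotvec(o["ee_rot"]).as_matrix()[:,1])
print("top corners",wcast(f,o,[(308,200),(322,200),(308,275),(322,275)],.056).round(4))
print("slab corners",wcast(f,o,[(330,184),(329,266)],.006).round(4))
g=f["image"];m=(g.max(2)<48);m[:190]=0;m[290:]=0;m[:,:295]=0;m[:,330:]=0
print(cv2.boundingRect(m.astype(np.uint8)))
E
```

```text
yaw tooly [-1.18143190e-01  9.92996242e-01  8.06457504e-04]
top corners [[0.4095 0.2117 0.056 ]
 [0.4085 0.2201 0.056 ]
 [0.4574 0.2171 0.056 ]
 [0.4564 0.2259 0.056 ]]
slab corners [[0.4046 0.2262 0.006 ]
 [0.4679 0.2335 0.006 ]]
(0, 0, 0, 0)
```

Emit:
send_rows(
  rows=[
    [0, -1, -25, 0],
    [0, -1, -50, 0],
    [0, -1, -75, 0],
    [0, -1, -95, 0],
    [0, -1, -108, 0],
    [0, -1, -110, 0],
    [0, -1, -110, 0],
    [0, -1, -110, 0],
  ],
)

```text
clock: 2.42
ee_pos: [0.4388, 0.2197, 0.0226]
ee_rot: [-0.185, 3.135, 0.001]
contact_force: [0.5, 0.0, -0.2]
finger_gap: 0.0855
gripper_force: 0.0
```

Emit:
send_rows(
  rows=[
    [0, 0, 0, 0],
    [0, 0, 0, 0],
    [0, 0, 0, 0],
    [0, 0, 0, 0],
    [0, 0, 0, 0],
    [0, 0, 0, 0],
    [0, 0, 0, 0],
    [0, 0, 0, 0],
    [0, 0, 0, 0],
    [0, 0, 0, 0],
  ],
  jaw=0,
)

```text
clock: 3.25
ee_pos: [0.438, 0.2194, 0.0216]
ee_rot: [-0.185, 3.136, 0.0]
contact_force: [-1.9, 0.5, 4.3]
finger_gap: 0.0091
gripper_force: 59.1
```

Emit:
send_rows(
  rows=[
    [-1, 0, 0, 0.04],
    [-2, -2, 0, 0.08],
    [-4, -6, 0, 0.12],
    [-6, -12, 0, 0.16],
    [-7, -18, 0, 0.166],
    [-7, -22, 0, 0.166],
    [-7, -22, 0, 0.166],
    [-7, -22, 0, 0.166],
    [-7, -22, 0, 0.166],
  ],
)

```text
clock: 4.0
ee_pos: [0.4311, 0.1967, 0.0216]
ee_rot: [0.443, -3.11, 0.001]
contact_force: [-1.1, -1.6, 7.1]
finger_gap: 0.0092
gripper_force: 59.6
```

Run:
```python
from cell import robot
from h import *
o=robot.get_obs();f=robot.grab_frame("wrist");cv2.imwrite("pics/w2.png",f["image"])
print(o["clock"],o["ee_pos"],R.from_rotvec(o["ee_rot"]).as_matrix()[:,1],o["contact_force"])
cv2.imwrite("pics/t2.png",cv2.resize(robot.grab_frame("top")["image"][190:320,230:430],(800,520)))
```

```text
4.0 [0.43107004 0.196713   0.02156231] [-2.79033302e-01  9.60280997e-01 -9.07001770e-04] [-1.06199233 -1.5958805   7.06398561]
```

View pics/w2.png

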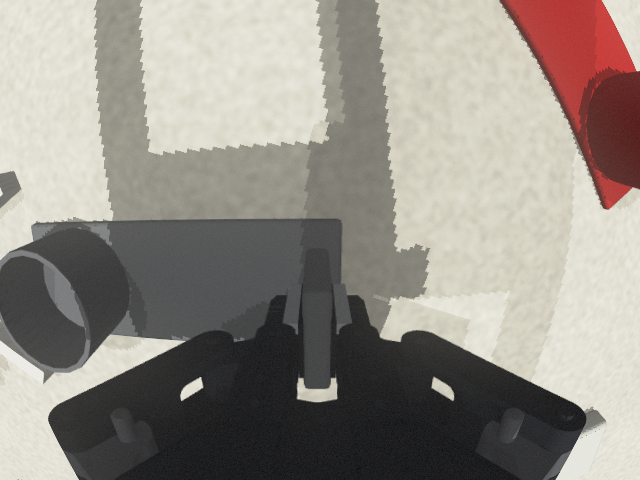

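The handle at (317,320) is firmly between the pads and the slab lies parallel to the grip axis. Next I'll slide it in along the stand's axis.

Emit:
send_rows(
  rows=[
    [2.8, -9.6, 0, 0],
    [5.6, -19.2, 0, 0],
    [8.4, -28.8, 0, 0],
    [11.2, -38.4, 0, 0],
    [14, -48, 0, 0],
    [16.7, -57.6, 0, 0],
    [19.5, -67.2, 0, 0],
    [22.3, -76.8, 0, 0],
    [25.1, -86.4, 0, 0],
    [27.9, -96, 0, 0],
  ],
)

```text
clock: 4.93
ee_pos: [0.4592, 0.1012, 0.0215]
ee_rot: [-0.443, 3.11, 0.001]
contact_force: [0.3, 6.2, 4.5]
finger_gap: 0.0093
gripper_force: 60.6
```

Run:
```python
from cell import robot
from h import *
o=robot.get_obs()
print(o["clock"],o["ee_pos"],R.from_rotvec(o["ee_rot"]).as_matrix()[:,1],o["contact_force"],o["wrist_torque"])
f=robot.grab_frame("side")
cv2.imwrite("pics/s3.png",cv2.resize(f["image"][190:350,200:400],(800,640))[:600])
```

```text
4.9333 [0.45917346 0.10121989 0.02153476] [-2.79359905e-01  9.60186217e-01  6.86559840e-04] [0.25814375 6.18782952 4.48382008] [0.86975613 0.02365168 0.16558579]
```

View pics/s3.png

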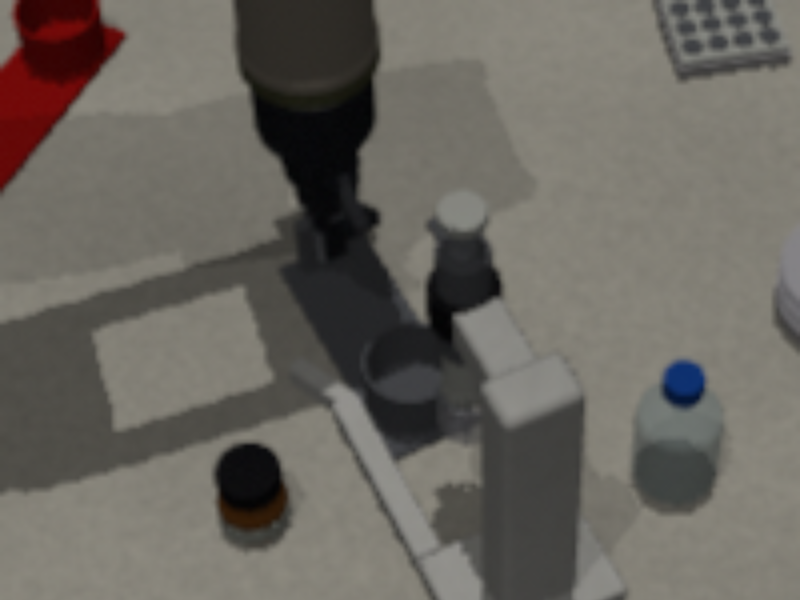

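The tray is between the rails with the cup at (405,365), heading under the pipette, and side force is low.

Emit:
send_rows(
  rows=[
    [2.8, -9.6, 0, 0],
    [5.6, -19.2, 0, 0],
    [8.4, -28.8, 0, 0],
    [11.2, -38.4, 0, 0],
    [14, -48, 0, 0],
    [16.7, -57.6, 0, 0],
    [18.1, -62.4, 0, 0],
    [18.1, -62.4, 0, 0],
    [18.1, -62.4, 0, 0],
  ],
)

```text
clock: 5.73
ee_pos: [0.4776, 0.0383, 0.0216]
ee_rot: [-0.443, 3.109, -0.002]
contact_force: [5.4, -1.4, 2.1]
finger_gap: 0.0094
gripper_force: 60.4
```

Emit:
send_rows(
  rows=[
    [0.6, -1.9, 0, 0],
    [1.1, -3.8, 0, 0],
    [1.7, -5.8, 0, 0],
    [1.7, -5.8, 0, 0],
  ],
)

```text
clock: 6.07
ee_pos: [0.4788, 0.0341, 0.0216]
ee_rot: [-0.445, 3.109, 0.002]
contact_force: [3.0, 6.6, 4.0]
finger_gap: 0.0094
gripper_force: 60.7
```

Emit:
send_rows(
  rows=[
    [0.6, -1.9, 0, 0],
    [0.8, -2.9, 0, 0],
    [0.8, -2.9, 0, 0],
  ],
)

```text
clock: 6.32
ee_pos: [0.4796, 0.0314, 0.0216]
ee_rot: [-0.445, 3.109, 0.002]
contact_force: [2.8, 6.8, 4.3]
finger_gap: 0.0092
gripper_force: 60.7
```

Emit:
send_rows(
  rows=[
    [0.3, -1, 0, 0],
    [0.6, -1.9, 0, 0],
    [0.6, -1.9, 0, 0],
  ],
)

```text
clock: 6.57
ee_pos: [0.4801, 0.0296, 0.0216]
ee_rot: [-0.445, 3.109, 0.003]
contact_force: [2.6, 7.7, 5.1]
finger_gap: 0.0091
gripper_force: 60.8
```

Emit:
send_rows(
  rows=[
    [0.3, -1, 0, 0],
    [0.6, -1.9, 0, 0],
    [0.6, -1.9, 0, 0],
  ],
)

```text
clock: 6.82
ee_pos: [0.4803, 0.0291, 0.0216]
ee_rot: [-0.445, 3.11, 0.006]
contact_force: [-0.2, 15.7, 7.8]
finger_gap: 0.0091
gripper_force: 61.2
```

Emit:
send_rows(
  rows=[
    [0.4, -1.4, 0, 0],
    [0.4, -1.4, 0, 0],
    [0.4, -1.4, 0, 0],
  ],
)

```text
clock: 7.07
ee_pos: [0.4804, 0.029, 0.0215]
ee_rot: [0.445, -3.11, -0.009]
contact_force: [-2.1, 22.9, 9.4]
finger_gap: 0.0095
gripper_force: 61.6
```

Emit:
send_rows(
  rows=[
    [0, 0, 0, 0],
    [0, 0, 0, 0],
    [0, 0, 0, 0],
    [0, 0, 0, 0],
    [0, 0, 0, 0],
    [0, 0, 0, 0],
    [0, 0, 0, 0],
    [0, 0, 0, 0],
  ],
  jaw=0.4,
)

```text
clock: 7.73
ee_pos: [0.4809, 0.0248, 0.0213]
ee_rot: [0.444, -3.11, 0.0]
contact_force: [0.5, -0.9, 0.7]
finger_gap: 0.0342
gripper_force: 0.0
```

Emit:
send_rows(
  rows=[
    [0, 2, 15, 0],
    [0, 2, 35, 0],
    [0, 4, 60, 0],
    [-2, 10, 95, 0],
    [-5, 18, 130, 0],
    [-6, 20, 165, 0],
    [-6, 20, 200, 0],
    [-6, 20, 235, 0],
    [-6, 20, 270, 0],
    [-6, 20, 300, 0],
  ],
  jaw=0.4,
)

```text
clock: 8.57
ee_pos: [0.475, 0.045, 0.3241]
ee_rot: [-0.445, 3.108, -0.001]
contact_force: [0.3, 0.0, 0.3]
finger_gap: 0.0342
gripper_force: 0.0
```

Emit:
send_rows(
  rows=[
    [0, 0, 20, 0],
    [0, 0, 40, 0],
    [0, 0, 40, 0],
    [0, 0, 40, 0],
  ],
  jaw=0,
)

```text
clock: 8.9
ee_pos: [0.4755, 0.0449, 0.3625]
ee_rot: [-0.444, 3.107, -0.001]
contact_force: [0.2, 0.3, -0.6]
finger_gap: 0.0001
gripper_force: 0.0
```

Run:
```python
from cell import robot
from h import *
o=robot.get_obs()
print(o["clock"],o["ee_pos"],o["contact_force"],o["finger_gap"],o["joint_positions"])
im=[]
for n,s in(("top",np.s_[190:290,270:420]),("side",np.s_[200:350,240:390])):
    f=robot.grab_frame(n);P=cloud(f);im.append(cv2.resize(f["image"][s],(400,400) if n=="side" else (400,267)))
    cr=box(P,(.42,.6),(-.15,.12),(.035,.056))
    hd=box(P,(.42,.54),(-.0,.07),(.03,.07));print(n,"handle",P[hd].mean(0),hd.sum())
    V=f["image"].mean(2)
    bt=box(P,(.48,.56),(-.13,-.05),(.270,.32));print("btn",P[bt].mean(0),np.percentile(P[bt][:,2],[5,50,95]),bt.sum(),V[bt].mean())
    q=cast(f,np.argwhere(bt&(P[...,2]>.278))[:,::-1],.2835)*1000;print(cv2.minEnclosingCircle(q[:,:2].astype(np.float32)))
    sl=box(P,(.44,.54),(.03,.06),(-.02,.03));
im[0]=cv2.copyMakeBorder(im[0],0,133,0,0,0)
cv2.imwrite("pics/h4.png",np.hstack(im))
```

```text
8.9 [0.4755335  0.04490937 0.36247273] [ 0.22233239  0.27981896 -0.61480528] 5.84225163126346e-05 [-1.32116084e-02 -2.20555038e-01  1.59235943e+00 -3.40196053e-05
  1.76707281e+00 -1.86809622e+00]
top handle [0.47848415 0.02914587 0.05113112] 58
btn [ 0.51428393 -0.08996174  0.28244992] [0.27895143 0.28253744 0.28571134] 109 167.55657492354737
((514.2722778320312, -89.27278137207031), 14.144091606140137)
side handle [0.47695373 0.02566224 0.04724842] 128
btn [ 0.51259878 -0.09309443  0.2836697 ] [0.27886767 0.28409158 0.28701659] 129 110.22222222222221
((513.0531005859375, -92.96131134033203), 15.595588684082031)
```

View pics/h4.png

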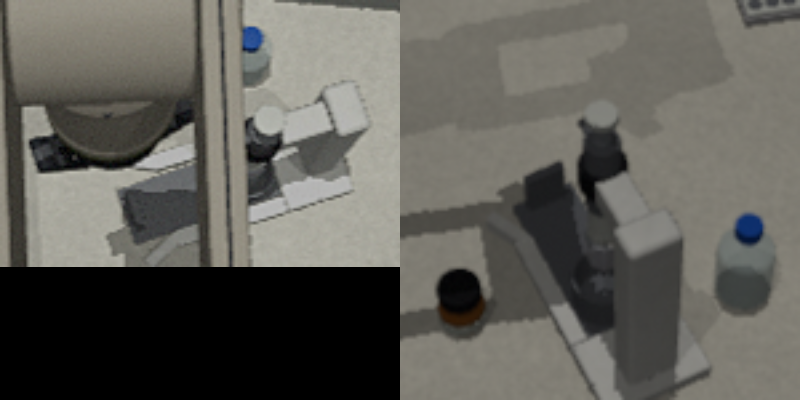

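The tray is home, with the cup at right-panel (597,285) under the pipette and the button clear. I'll move above the button with the jaws shut.

Emit:
send_rows(
  rows=[
    [10, -35, 0, 0],
    [20, -70, 0, 0],
    [30, -105, 0, 0],
    [38.5, -135.5, 0, 0],
    [38.5, -135.5, -20, 0],
    [38.5, -135.5, -45, 0],
    [38.5, -135.5, -60, 0],
    [38.5, -135.5, -60, 0],
    [38.5, -135.5, -60, 0],
    [38.5, -135.5, -60, 0],
  ],
)

```text
clock: 9.83
ee_pos: [0.5134, -0.0904, 0.3017]
ee_rot: [0.445, -3.11, 0.0]
contact_force: [0.1, 0.3, -0.2]
finger_gap: 0.0
gripper_force: 0.0
```

Emit:
send_rows(
  rows=[
    [0, 0, -3, 0],
    [0, 0, -6, 0],
    [0, 0, -9, 0],
    [0, 0, -12, 0],
    [0, 0, -12, 0],
    [0, 0, -12, 0],
    [0, 0, -12, 0],
  ],
)

```text
clock: 10.42
ee_pos: [0.5134, -0.0905, 0.2894]
ee_rot: [-0.445, 3.11, -0.0]
contact_force: [0.3, -0.4, -0.6]
finger_gap: -0.0002
gripper_force: 0.0
```

Emit:
send_rows(
  rows=[
    [0, 0, -2, 0],
    [0, 0, -4, 0],
    [0, 0, -6, 0],
    [0, 0, -8, 0],
    [0, 0, -8, 0],
    [0, 0, -8, 0],
    [0, 0, -8, 0],
  ],
)

```text
clock: 11.0
ee_pos: [0.5135, -0.0905, 0.2815]
ee_rot: [-0.445, 3.11, -0.0]
contact_force: [0.4, -0.2, 2.1]
finger_gap: 0.0003
gripper_force: 0.8
```

Emit:
send_rows(
  rows=[
    [0, 0, -1, 0],
    [0, 0, -2, 0],
    [0, 0, -3, 0],
    [0, 0, -4, 0],
    [0, 0, -4, 0],
    [0, 0, -4, 0],
    [0, 0, -4, 0],
  ],
)

```text
clock: 11.58
ee_pos: [0.5135, -0.0905, 0.2774]
ee_rot: [-0.445, 3.11, -0.0]
contact_force: [1.0, 0.0, 2.7]
finger_gap: -0.0002
gripper_force: 1.2
```

Emit:
send_rows(
  rows=[
    [0, 0, -0.7, 0],
    [0, 0, -1.5, 0],
    [0, 0, -1.5, 0],
    [0, 0, -1.5, 0],
    [0, 0, -1.5, 0],
  ],
)

```text
clock: 12.0
ee_pos: [0.5135, -0.0905, 0.2758]
ee_rot: [-0.445, 3.11, -0.0]
contact_force: [1.5, -0.2, 3.3]
finger_gap: 0.0004
gripper_force: 1.3
```

Emit:
send_rows(
  rows=[
    [0, 0, -0.7, 0],
    [0, 0, -1.4, 0],
    [0, 0, -1.4, 0],
    [0, 0, -1.4, 0],
  ],
)

```text
clock: 12.33
ee_pos: [0.5136, -0.0906, 0.2752]
ee_rot: [-0.445, 3.109, -0.001]
contact_force: [-0.6, 0.3, 6.9]
finger_gap: 0.0001
gripper_force: 3.5
```

Emit:
send_rows(
  rows=[
    [0, 0, -0.5, 0],
    [0, 0, -1, 0],
    [0, 0, -1, 0],
    [0, 0, -1, 0],
  ],
)

```text
clock: 12.67
ee_pos: [0.5136, -0.0906, 0.2744]
ee_rot: [-0.445, 3.109, -0.001]
contact_force: [-1.3, 0.7, 8.8]
finger_gap: -0.0002
gripper_force: 4.2
```

Emit:
send_rows(
  rows=[
    [0, 0, -0.5, 0],
    [0, 0, -1, 0],
    [0, 0, -1, 0],
    [0, 0, -1, 0],
  ],
)

```text
clock: 13.0
ee_pos: [0.5136, -0.0906, 0.2735]
ee_rot: [-0.445, 3.109, -0.001]
contact_force: [-1.0, -0.6, 9.9]
finger_gap: 0.0
gripper_force: 4.5
```

Emit:
send_rows(
  rows=[
    [0, 0, -0.5, 0],
    [0, 0, -1, 0],
    [0, 0, -1, 0],
    [0, 0, -1, 0],
  ],
)

```text
clock: 13.33
ee_pos: [0.5136, -0.0906, 0.2726]
ee_rot: [-0.445, 3.109, -0.001]
contact_force: [-2.6, 0.7, 9.0]
finger_gap: -0.0
gripper_force: 4.7
```

Emit:
send_rows(
  rows=[
    [0, 0, -0.5, 0],
    [0, 0, -1, 0],
    [0, 0, -1.5, 0],
    [0, 0, -2, 0],
    [0, 0, -2, 0],
    [0, 0, -2, 0],
  ],
)

```text
clock: 13.83
ee_pos: [0.5136, -0.0906, 0.2708]
ee_rot: [-0.445, 3.109, -0.001]
contact_force: [-2.7, -0.3, 9.9]
finger_gap: 0.0002
gripper_force: 5.2
```

Emit:
send_rows(
  rows=[
    [0, 0, -0.4, 0],
    [0, 0, -0.8, 0],
    [0, 0, -0.8, 0],
    [0, 0, -0.8, 0],
  ],
)

```text
clock: 14.17
ee_pos: [0.5136, -0.0906, 0.2701]
ee_rot: [-0.445, 3.109, -0.001]
contact_force: [-2.5, 0.5, 11.1]
finger_gap: -0.0001
gripper_force: 5.3
```

Emit:
send_rows(
  rows=[
    [0, 0, -0.4, 0],
    [0, 0, -0.6, 0],
    [0, 0, -0.6, 0],
    [0, 0, -0.6, 0],
  ],
)

```text
clock: 14.5
ee_pos: [0.5137, -0.0906, 0.2695]
ee_rot: [-0.445, 3.109, -0.001]
contact_force: [-2.5, 0.8, 10.8]
finger_gap: 0.0003
gripper_force: 5.5
```

Emit:
send_rows(
  rows=[
    [0, 0, -0.4, 0],
    [0, 0, -0.4, 0],
    [0, 0, -0.4, 0],
  ],
)

```text
clock: 14.75
ee_pos: [0.5137, -0.0906, 0.2692]
ee_rot: [-0.445, 3.108, -0.001]
contact_force: [-2.8, 1.1, 10.8]
finger_gap: -0.0001
gripper_force: 5.6
```

Emit:
send_rows(
  rows=[
    [0, 0, -0.4, 0],
    [0, 0, -0.4, 0],
    [0, 0, -0.4, 0],
  ],
)

```text
clock: 15.0
ee_pos: [0.5137, -0.0906, 0.269]
ee_rot: [-0.445, 3.108, -0.001]
contact_force: [-4.1, 1.2, 11.9]
finger_gap: 0.0
gripper_force: 6.2
```

Emit:
send_rows(
  rows=[
    [0, 0, -0.4, 0],
    [0, 0, -0.4, 0],
    [0, 0, -0.4, 0],
  ],
)

```text
clock: 15.25
ee_pos: [0.5137, -0.0906, 0.269]
ee_rot: [-0.445, 3.108, -0.001]
contact_force: [-4.5, 1.3, 14.2]
finger_gap: -0.0003
gripper_force: 7.2
```

Emit:
send_rows(
  rows=[
    [0, 0, -0.2, 0],
    [0, 0, -0.2, 0],
    [0, 0, -0.2, 0],
    [0, 0, -0.2, 0],
  ],
)

```text
clock: 15.58
ee_pos: [0.5137, -0.0906, 0.2689]
ee_rot: [-0.445, 3.108, -0.002]
contact_force: [-4.0, 0.6, 15.3]
finger_gap: 0.0005
gripper_force: 7.6
```

The button no longer moves and the force is about 15 N, so this is the solid stop. I'll hold for over 1 s, then let it rise.

Emit:
send_rows(
  rows=[
    [0, 0, 0, 0],
    [0, 0, 0, 0],
    [0, 0, 0, 0],
    [0, 0, 0, 0],
    [0, 0, 0, 0],
    [0, 0, 0, 0],
    [0, 0, 0, 0],
    [0, 0, 0, 0],
    [0, 0, 0, 0],
    [0, 0, 0, 0],
  ],
)

```text
clock: 16.42
ee_pos: [0.5137, -0.0906, 0.2689]
ee_rot: [-0.445, 3.108, -0.002]
contact_force: [-4.4, 1.3, 15.7]
finger_gap: -0.0001
gripper_force: 7.6
```

Emit:
send_rows(
  rows=[
    [0, 0, 0, 0],
    [0, 0, 0, 0],
    [0, 0, 0, 0],
    [0, 0, 0, 0],
    [0, 0, 0, 0],
  ],
)

```text
clock: 16.83
ee_pos: [0.5137, -0.0906, 0.2689]
ee_rot: [-0.445, 3.108, -0.002]
contact_force: [-5.4, 0.6, 15.1]
finger_gap: -0.0
gripper_force: 7.6
```

Emit:
send_rows(
  rows=[
    [0, 0, 3, 0],
    [0, 0, 6, 0],
    [0, 0, 9, 0],
    [0, 0, 12, 0],
    [0, 0, 15, 0],
    [0, 0, 18, 0],
    [0, 0, 22, 0],
    [0, 0, 30, 0],
    [0, 0, 50, 0],
    [0, 0, 80, 0],
  ],
)

```text
clock: 17.67
ee_pos: [0.5119, -0.0901, 0.3443]
ee_rot: [0.444, -3.104, -0.004]
contact_force: [-0.0, 0.2, 0.1]
finger_gap: 0.0006
gripper_force: 0.0
```

Emit:
send_rows(
  rows=[
    [-10, 35, 0, 0],
    [-20, 70, 0, 0],
    [-30, 105, 0, 0],
    [-40, 140, 0, 0],
    [-50, 175, 0, 0],
    [-50, 210, 0, 0],
    [-50, 245, 0, 0],
    [-50, 260, 0, 0],
    [-50, 260, 0, 0],
    [-50, 260, 0, 0],
  ],
)

```text
clock: 18.5
ee_pos: [0.4631, 0.17, 0.3466]
ee_rot: [0.448, -3.109, 0.001]
contact_force: [0.4, 0.4, -0.5]
finger_gap: -0.0001
gripper_force: 0.0
```

Run:
```python
from cell import robot
from h import *
o=robot.get_obs()
print(o["clock"],o["ee_pos"],o["contact_force"])
im=[]
for n,s in(("top",np.s_[190:330,270:410]),("side",np.s_[215:325,265:375])):
    f=robot.grab_frame(n);P=cloud(f);im.append(cv2.resize(f["image"][s],(400,400),interpolation=2))
    bt=box(P,(.48,.56),(-.13,-.05),(.270,.32));print(n,"btn",P[bt].mean(0),np.percentile(P[bt][:,2],[5,50,95]),bt.sum())
    hd=box(P,(.42,.54),(-.0,.07),(.03,.07));print("handle",P[hd].mean(0),hd.sum())
cv2.imwrite("pics/e5.png",cv2.convertScaleAbs(np.hstack(im),alpha=1.4))
```

```text
18.5 [0.46309941 0.17003579 0.34662111] [ 0.36022067  0.35338266 -0.52675005]
top btn [ 0.51436454 -0.08982096  0.28265518] [0.27845218 0.28282913 0.28574535] 111
handle [0.47903356 0.02930932 0.05175198] 58
side btn [ 0.5126587  -0.09293927  0.28360237] [0.2796719  0.28390045 0.28686329] 128
handle [0.47649431 0.02554551 0.04689299] 131
```

View pics/e5.png

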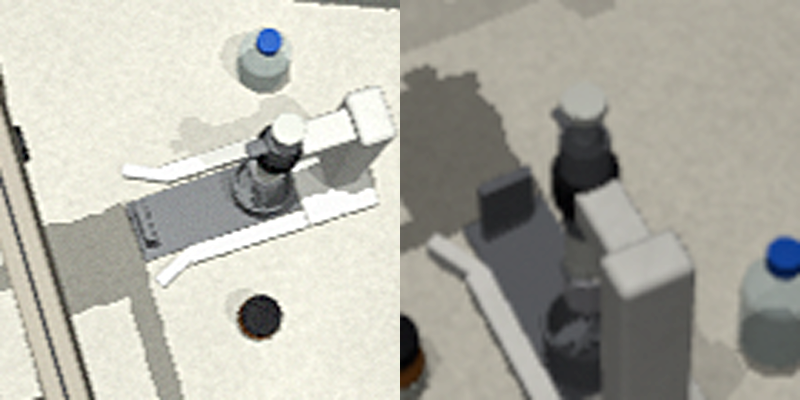

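Run:
```python
from cell import robot
from h import *
o=robot.get_obs();f=robot.grab_frame("wrist");g=f["image"]
v,u=np.mgrid[:480,:640];q=wcast(f,o,np.c_[u.ravel(),v.ravel()],.04)
i=np.argmin(np.hypot(q[:,0]-.5149,q[:,1]+.091));U,V=i%640,i//640;print(U,V)
x,y=max(0,min(U-75,490)),max(0,min(V-75,330))
cv2.imwrite("pics/w6.png",cv2.convertScaleAbs(cv2.resize(g[y:y+150,x:x+150],(600,600),interpolation=2),alpha=1.5))
```

```text
120 180
```

View pics/w6.png

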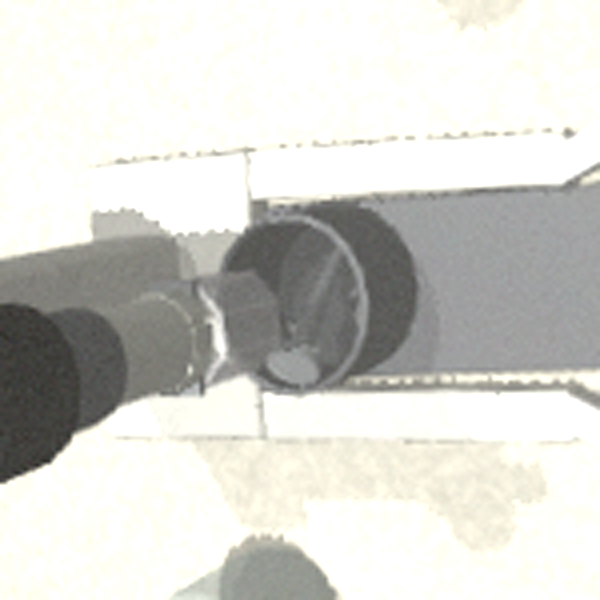

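The tip lies in the cup, its collar at about (295,365) and its body leaning up to (330,260), and the clear guard tube is empty. The tray is home and the button is up, so I'm handing in.

```bash
python3 -c "
from cell import robot
print(robot.sign_off())"
```

```text
the job is handed in; nothing more can be done
None
```

The job is handed in: the tray is home against the end stop, the plunger was held at its second stop for over 1 s at about 15 N and came fully back up, and the used tip is in the cup; the job took about 19 s.

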